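# Seat a loaded vial tray in an autosampler's datum corner and hold it

## Robot

A 7-joint arm with a two-finger parallel gripper is mounted at the origin on the work surface. World frame = base frame: x ahead of the robot, y to its left, z up, the work surface at z = 0. Lengths are in m, angles in rad, forces in N, time in s.
With the tool pointing down it reaches from about 0.35 to 0.9 m from the base axis. Payload 8.1 kg.
Tool frame: the origin (TCP) lies at the very end of the fingers, on their centre line; the grasp point (between the pads) lies 19 mm behind it; z points along the fingers, y is the line along which they close (so a half turn about z gives the same grasp; the last joint's range is limited). The gripper opens to 92 mm and grips with 3 to 60 N. Pads are 19 mm wide; open, the fingers measure 130 mm over their backs; the gripper's body (75 mm by 190 mm) begins 47 mm behind the grasp point.
Start: joints at [-1.292, 0.434, 0.025, 1.573, -0.012, 1.134, -0.075], TCP at [0.233, 0.58, 0.227] pointing down, gripper open.
Joint ranges: [-2.62, 2.62], [-0.44, 2.09], [-1.27, 1.32], [0.08, 2.57], [-1.32, 4.46], [0.12, 2], [-2.74, 2.74]. Speed limits (rad/s): [2.22, 2.22, 3.01, 3.01, 3.14, 3.14, 3.14].

## Interface

Orientations are given as a rotation vector (axis times angle).
In Python, from cell import readout, cams, job gives the robot as it stands.
- The arm moves only by the tool drive_tool, never from a script. Its argument "commands" is a list of rows, each a list of 3 entries, a list of its own where there are three numbers: the turn, a rotation vector about the tool's x, y, z in rad, then the shift along the tool's x, y, z in cm, then the gripper's target within -1 to 1 (fully open at 1, half-way at 0, shut at -1). A call has 1 to 20 rows; each row is the pose to reach, as a shift and turn from the pose commanded when the call began, along the tool's axes at that moment; what a row does not reach only later rows make up. A row lasts 1/12 s, in which the tool goes at most 41.7 mm and 7.16 degrees, less where a joint would pass 70% of its speed; a pose out of reach is approached as far as the arm can. A call with a gripper value outside its range is refused whole. The fingers move at their own pace and stop on an object; "newtons" is the grip in N (left out, the last holds). Time passes only in rows, so rows that repeat a pose let the fingers close. It gives the time, the measured TCP pose, the force, the opening and the grip force at its end, in the units of the state.
- readout.observe(): the state, without advancing time (a new reading comes with each control period).
- cams.get_image(name): name is "scene" or "top" or "wrist"; returns the picture (400x640x3 uint8, blue, green, red); there is no depth.
- cams.camera_info(name): a dict with "camera_matrix" (3x3 intrinsics, pixels), "R" (3x3) and "t" (3): a world point X has camera coordinates R X + t. Camera axes: x right, y down, z forward; pixel columns grow to the right and rows downward; lengths in m; the calibration is good to about 2 mm. A picture is of the moment at which its call begins: read the wrist's pose just before it. camera_info takes no time and is no camera call; for the wrist camera it gives the pose at the moment of the call.
- job.sign_off(): hands the job in; it is judged then, once.
The state is a dict: "clock": time; "joints": joint angles; "dq": joint speeds; "joint_efforts": joint torques, N m; "position": TCP position; "ee_rot": TCP orientation; "force": force on the tool from outside, world axes, zero at the start; "ft_torque": the same for the moment, N m; "width": opening from 0.0 (shut) to 1.0 (fully open); "gripper_force": force on a finger pad.
Only numpy, scipy, OpenCV 4.12 (cv2) and the standard library are available. Lean on these libraries where they do the work, as an engineer would, in place of code of your own. Each camera call takes 0.05 s, during which the arm holds its last target. There are 200 camera calls.

## Task

Carry the blue vial tray to the autosampler and slide it along the deck into the slot between the two rails, flange under both lips, without tipping it or spilling a vial. Push it fully home and press it, firmly but gently, into the corner against the back stop and the left rail at once, flush along the rail, and finish while still holding it pressed against both, so that a colleague can tighten the thumbscrews. Leave the tube rack, tip box and reagent bottle where they are.

Things in the scene. Friction and masses are not known exactly. Their poses are not given: they have to be found in the camera images.
- tray: Blue plastic vial tray, loose, 0.25 to 0.45 kg with its vials, the same either way round. Origin: centre of its underside; x along its length and handle, z up. A flange 140 (x) by 96 (y) mm, 5 mm thick, is its foot; on it stands the pocket block, 140 x 72 mm, up to 30 mm above the underside. Vials reach 50 mm above the underside.
- tray_handle (a point): Centre of the tray's white carry handle: a straight bar along the tray's x, 128 mm long, 12 mm wide (y), 14 mm high, on a post at each end (100 mm free between). This point is 85 mm above the centre of the tray's underside (bar from 78 to 92 mm). Take it from above, fingers on its two long sides.
- tray_end_a (a point): Middle of the lower edge of the tray's +x end, 70 mm from the tray's origin.
- tray_end_b (a point): Middle of the lower edge of the tray's -x end, 70 mm from the tray's origin.
- dock: White open-deck autosampler, fixed, 360 x 150 mm. Origin: on the bench under the middle of the slot's width; x: the way the tray slides in, y: to the left seen so, z up. Flat steel deck at z = 40 mm, x = -130 to 150, |y| up to 67 mm, clear from x = -130 to 5 mm as a place to set the tray down. Needle tower and its parked arm, up to 240 mm high, at x = 175 to 220 mm.
- slot_mouth (a point): Middle of the slot's mouth, on the deck: x = 30, y = 0, z = 40 mm of the dock, same axes. From here to x = 150 mm the slot is 104 mm wide (tray 96); from x = 8 to 30 mm it flares, both sides out and the lips up to 16 mm above the deck. The lips leave 9 mm over the deck (flange 5) and 83 mm between them (tray block 72), so the tray goes in only by sliding along the deck.
- home (a point): Where the centre of the tray's underside lies when the tray is home in the corner: x = 80, y = 4, z = 40 mm of the dock, same axes. The tray's x is then parallel to the dock's x, either way round.
- left_rail: Aluminium rail with overhanging lip at the left (+y) of the slot: the side stop, rigid, part of the dock and with the dock's frame. Stop face: plane y = 52 mm, facing -y, x = 30 to 150, z = 40 to 49 mm. Lip top at z = 53 mm; a thumbscrew head at x = 90, y = 56 mm reaches z = 73 mm. The right rail is its mirror image.
- back_stop: Steel block at the far end of the slot, rigid, part of the dock and with the dock's frame. Stop face: plane x = 150 mm, facing -x, |y| up to 40 mm, z = 40 to 74 mm. The tray rubs on the deck, rails and stop with a friction coefficient of about 0.3, so a sideways push also takes up some of the forward push.
- vial0_mid (a point): Middle of capped vial 0, 15 mm in diameter and 45 mm high, 12 g, standing loose in a 25 mm deep pocket of the tray.
- vial1_mid (a point): Middle of capped vial 1, 15 mm in diameter and 45 mm high, 12 g, standing loose in a 25 mm deep pocket of the tray.
- vial2_mid (a point): Middle of capped vial 2, 15 mm in diameter and 45 mm high, 12 g, standing loose in a 25 mm deep pocket of the tray.
- vial3_mid (a point): Middle of capped vial 3, 15 mm in diameter and 45 mm high, 12 g, standing loose in a 25 mm deep pocket of the tray.
- vial4_mid (a point): Middle of capped vial 4, 15 mm in diameter and 45 mm high, 12 g, standing loose in a 25 mm deep pocket of the tray.
- vial5_mid (a point): Middle of capped vial 5, 15 mm in diameter and 45 mm high, 12 g, standing loose in a 25 mm deep pocket of the tray.
- tube_rack: Orange tube rack, 100 x 60 x 54 mm, loose; origin under its centre. Leave it alone.
- tip_box: White pipette-tip box, 120 x 80 x 60 mm, loose; origin under its centre. Leave it alone.
- reagent: Amber reagent bottle, 56 mm in diameter, 130 mm high, loose; origin under its centre. Leave it alone.
Mind the look-alikes: they are no part of the job. Of the things like the tray, leave any that is green or red; of the rest the smaller one is meant.

How it is judged:
By the outcome, as a careful person would: the job done as asked, in the order asked, and still so for the second after the job is handed in, while the arm keeps its last pose, push and grip.
It also fails if it takes over 67 s, if anything falls off the work surface, if the arm or the gripper's body presses on something with over 40 N, if the wrist force passes 120 N, or if a joint passes its speed limit or range.

## Working session

There is one attempt and no reset: what is moved stays moved. The work goes in short steps, Python scripts to look and compute and a tool call to move; the robot and the scene stay as the last step left them, time stands still between calls to the robot, and variables do not carry over. Pictures are saved under pics/ and viewed, at most 10 in all, crops included, and the job is handed in when it is done.

Besides the shell and the picture viewer there is one more tool, called after "Request:" by a JSON object that holds its "method" and its "body", one argument or row to a line. drive_tool: Moves the arm, as the interface text tells. Its arguments: {"type":"object","properties":{"commands":{"type":"array"},"newtons":{"type":"number"}},"required":["commands"]}

```bash
ls; mkdir -p pics
python3 - <<'E'
from cell import readout,cams,job
import cv2
s=readout.observe();print(s)
for n in("scene","top"):
    cv2.imwrite(f"pics/{n}0.png",cams.get_image(n));i=cams.camera_info(n);print(n,i)
E
```

```text
pics
{'clock': 0.0, 'joints': array([-1.29158793,  0.43521309,  0.02494475,  1.57411142, -0.01161005,
        1.13396666, -0.07510334]), 'dq': array([ 0.0008719 ,  0.00036093, -0.0001778 , -0.00220975,  0.00130694,
       -0.00017695, -0.00014104]), 'joint_efforts': array([ 1.91792526e-03, -6.67863679e+01,  9.86019820e-01, -3.14459789e+01,
       -6.03620592e-02,  4.28409234e-02,  1.50014048e-04]), 'position': array([0.23271932, 0.57950804, 0.22594523]), 'ee_rot': array([-5.96153558e-01, -3.08433051e+00,  2.42465708e-03]), 'force': array([-0.59280408,  1.17236707,  0.3926836 ]), 'ft_torque': array([0.01196169, 0.01630559, 0.00224655]), 'gripper_force': 0.0, 'width': 1.0006209782287996}
scene {'camera_matrix': array([[407.04271829,   0.        , 322.18835554],
       [  0.        , 407.04271829, 197.59720726],
       [  0.        ,   0.        ,   1.        ]]), 'R': array([[ 0.7874861 ,  0.61632752,  0.00245695],
       [ 0.38618771, -0.49032017, -0.78130992],
       [-0.48033811,  0.61621954, -0.62413843]]), 't': array([-0.36363532, -0.16449699,  1.81352345])}
top {'camera_matrix': array([[380.86399752,   0.        , 313.36329502],
       [  0.        , 380.86399752, 206.26861255],
       [  0.        ,   0.        ,   1.        ]]), 'R': array([[-0.00175759, -0.99979995, -0.01992391],
       [-0.98597909,  0.00505711, -0.16679224],
       [ 0.16685963,  0.0193514 , -0.98579074]]), 't': array([-0.02762345,  0.54606525,  1.4976617 ])}
```

View pics/top0.png

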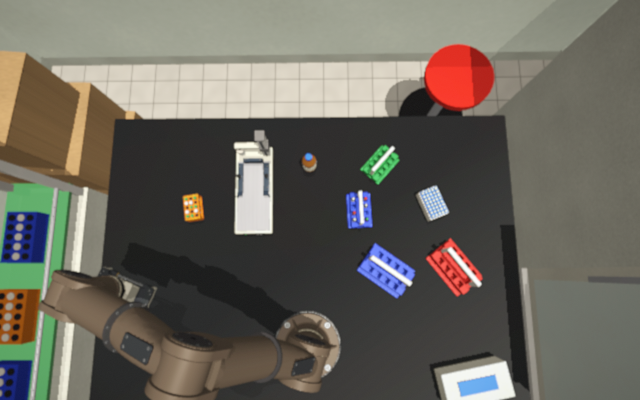

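View pics/scene0.png

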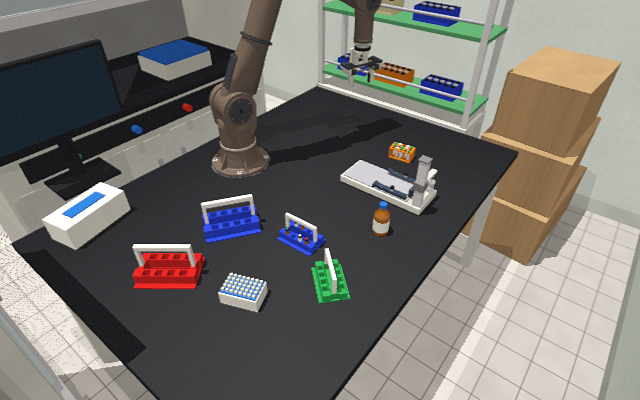

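Blue candidates in the top view are the small tray at (360,210) and the large one at (387,270). The green tray (380,163) and red tray (455,267) are ruled out by colour. The small blue one at (360,210) fits, and I'll confirm that in an enlarged crop. The dock is at about (253,188), with its tower end at the top of the picture (world +x).

```bash
cat > h.py <<'E'
from cell import readout,cams,job
import cv2,numpy as np
from scipy.spatial.transform import Rotation as Ro
def ray(i,u,v,z):
    K,R,t=i["camera_matrix"],i["R"],i["t"]
    d=R.T@np.linalg.inv(K)@[u,v,1]; c=-R.T@t
    return c+d*(z-c[2])/d[2]
def proj(i,X):
    p=i["camera_matrix"]@(i["R"]@np.asarray(X,float).T+i["t"][:,None]); return (p[:2]/p[2]).T
def tool():
    s=readout.observe(); return s,Ro.from_rotvec(s["ee_rot"]),s["position"]
E
python3 - <<'E'
from h import *
im=cv2.imread("pics/top0.png");i=cams.camera_info("top")
c=im[125:275,225:425];cv2.imwrite("pics/c0.png",cv2.resize(c,None,fx=4,fy=4,interpolation=cv2.INTER_CUBIC))
for uv,z in [((360,210),.01),((362,208),.085),((387,270),.01),((253,234),.04),((255,145),.04)]: print(uv,ray(i,*uv,z))
s,R,p=tool();print(R.as_matrix())
iw=cams.camera_info("wrist");print(iw["camera_matrix"][0], R.inv().apply(-iw["R"].T@iw["t"]-p),(iw["R"]@R.as_matrix()).round(3))
E
```

```text
(360, 210) [ 0.53537461 -0.22140327  0.01      ]
(362, 208) [ 0.53140697 -0.22162345  0.085     ]
(387, 270) [ 0.29080555 -0.32422103  0.01      ]
(253, 234) [0.43481216 0.21412933 0.04      ]
(255, 145) [0.80878103 0.21497667 0.04      ]
[[-9.27984084e-01  3.72619618e-01 -3.99834402e-04]
 [ 3.72619807e-01  9.27983091e-01 -1.36435899e-03]
 [-1.37347360e-04 -1.41508964e-03 -9.99998989e-01]]
[324.58983432   0.         319.03175685] [ 0.07718186 -0.000261   -0.15770359] [[ 0.     1.    -0.001]
 [-0.958  0.    -0.287]
 [-0.287  0.001  0.958]]
```

View pics/c0.png

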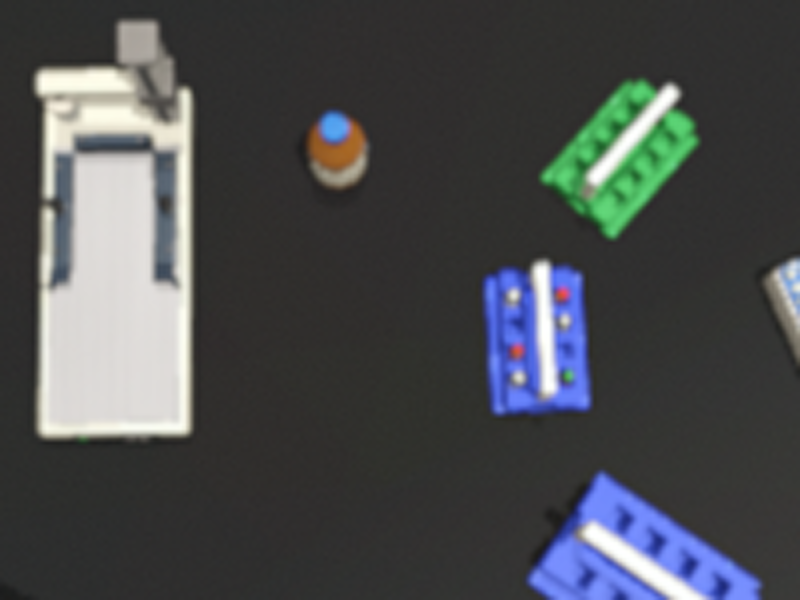

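The crop shows the small blue tray with its six capped vials at crop (538,340). It is clearly smaller than the large blue one at (660,540), so it is the one meant. The white handle runs from (541,263) to (549,394). The dock is nearly axis-aligned, with its slot pointing world +x. I'll look at the dock from close by on the way.

Request:
{"method": "drive_tool", "body": {
  "commands": [
    [[0,0,-0.38],[-40.4,-23.6,-12.4],1],
    [[0,0,-0.38],[-40.4,-23.6,-12.4],1],
    [[0,0,-0.38],[-40.4,-23.6,-12.4],1],
    [[0,0,-0.38],[-40.4,-23.6,-12.4],1],
    [[0,0,-0.38],[-40.4,-23.6,-12.4],1],
    [[0,0,-0.38],[-40.4,-23.6,-12.4],1],
    [[0,0,-0.38],[-40.4,-23.6,-12.4],1],
    [[0,0,-0.38],[-40.4,-23.6,-12.4],1],
    [[0,0,-0.38],[-40.4,-23.6,-12.4],1],
    [[0,0,-0.38],[-40.4,-23.6,-12.4],1],
    [[0,0,-0.38],[-40.4,-23.6,-12.4],1],
    [[0,0,-0.38],[-40.4,-23.6,-12.4],1],
    [[0,0,-0.38],[-40.4,-23.6,-12.4],1],
    [[0,0,-0.38],[-40.4,-23.6,-12.4],1],
    [[0,0,-0.38],[-40.4,-23.6,-12.4],1],
    [[0,0,-0.38],[-40.4,-23.6,-12.4],1],
    [[0,0,-0.38],[-40.4,-23.6,-12.4],1]
  ]
}}

```text
clock: 1.52
position: [0.5188, 0.2119, 0.3503]
ee_rot: [0.001, -3.141, -0.0]
force: [0.3, -0.1, -0.9]
width: 0.996
gripper_force: 0.0
```

Run:
```python
from h import *
s,R,p=tool();i=cams.camera_info("wrist");im=cams.get_image("wrist");cv2.imwrite("pics/w0.png",im)
np.savez("w0.npz",K=i["camera_matrix"],R=i["R"],t=i["t"]);print(p,s["dq"].max(),R.as_matrix().round(3))
it=cams.camera_info("top");print(ray(it,360.25,190.75,.092),ray(it,362.25,223.5,.092))
```

```text
[0.51881085 0.2118658  0.35026489] 0.005330335144628847 [[-1.    -0.001 -0.001]
 [-0.001  1.     0.   ]
 [ 0.001  0.    -1.   ]]
[ 0.59926494 -0.21555564  0.092     ] [ 0.4691797  -0.22042125  0.092     ]
```

View pics/w0.png

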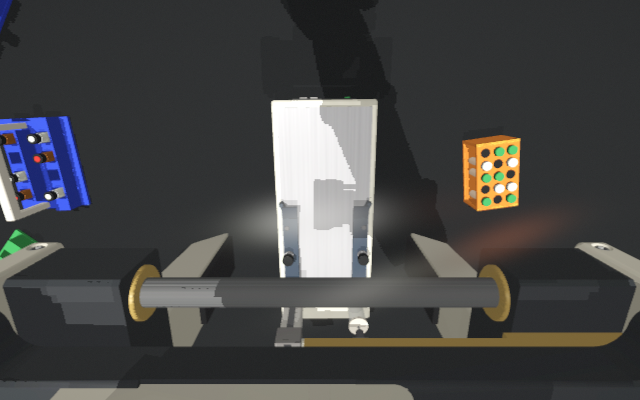

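The wrist view shows the dock's front corners at (274,101) and (376,101), thumbscrews at (288,258) and (363,258), and flare fronts at about (281,203) and (370,203). I'll estimate the dock pose from these and check it with an overlay.

```bash
cat > ov.py <<'E'
from h import *
w=dict(np.load("w0.npz"));i={"camera_matrix":w["K"],"R":w["R"],"t":w["t"]}
def over(x0,y0,yaw,name):
    im=cv2.imread("pics/w0.png");S=4;o=np.array([255,90])
    c=cv2.resize(im[90:240+35,255:395],None,fx=S,fy=S,interpolation=cv2.INTER_CUBIC)[:600]
    Rz=Ro.from_euler('z',yaw)
    def L(P,col,closed=False):
        q=(proj(i,Rz.apply(P)+[x0,y0,0])-o+.5)*S
        cv2.polylines(c,[q.round().astype(int)],closed,col,1)
    L([(-130,-67,40),(150,-67,40),(150,67,40),(-130,67,40)]*np.array(.001),(0,0,255),True)
    for s in(1,-1):
        L(np.array([(30,41.5*s,53),(150,41.5*s,53)])*.001,(0,255,0))
        L(np.array([(90,56*s,73),(90.1,57*s,73)])*.001,(0,255,255))
        L(np.array([(85,56*s,73),(95,56*s,73)])*.001,(0,255,255))
        L(np.array([(30,40*s,53),(30,67*s,53)])*.001,(255,0,255))
    L(np.array([(-140,-75,40),(-140,75,40)])*.001,(255,255,0))
    cv2.imwrite(name,c)
E
python3 - <<'E'
from ov import *
a=ray(i,288,258,.073);b=ray(i,363,258,.073);print("screws",a,b)
f=ray(i,274,101,.04),ray(i,376,101,.04);print("front",f)
m=(a+b)/2;d=b-a;yaw=np.arctan2(-d[0],d[1])
m2=(f[0]+f[1])/2;v=m-m2;print(yaw,np.arctan2(v[1],v[0]),m,m2, v)
yaw=np.arctan2(v[1],v[0]);x0=m[0]-.09*np.cos(yaw);y0=m[1]-.09*np.sin(yaw);print(x0,y0,yaw)
over(x0,y0,yaw,"pics/ov0.png")
E
```

```text
screws [0.66510728 0.16597009 0.073     ] [0.66501351 0.27707225 0.073     ]
front (array([0.44228331, 0.14945336, 0.04      ]), array([0.44210946, 0.29042839, 0.04      ]))
0.000843991222111153 0.007090738977323152 [0.66506039 0.22152117 0.073     ] [0.44219639 0.21994087 0.04      ] [0.22286401 0.0015803  0.033     ]
0.5750626547089177 0.22088300919431295 0.007090738977323152
```

View pics/ov0.png

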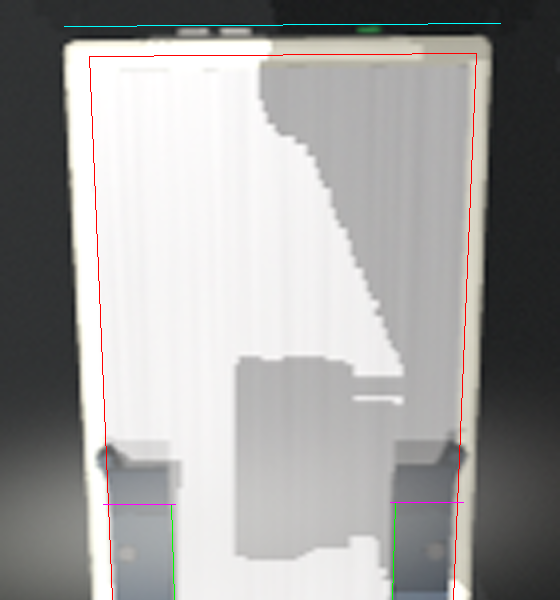

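The overlay fits to within a few mm. The front edge and rail mouth show at crop rows 36 and 512, about 4 mm further in than drawn, so I take the dock at (0.579, 0.2195) with yaw of about 0.005. Next I move above the tray: handle centre (0.534, -0.218), yaw 0.037.

Request:
{"method": "drive_tool", "body": {
  "commands": [
    [[0,0,-0.037],[-1.5,-43,15],1],
    [[0,0,-0.037],[-1.5,-43,15],1],
    [[0,0,-0.037],[-1.5,-43,15],1],
    [[0,0,-0.037],[-1.5,-43,15],1],
    [[0,0,-0.037],[-1.5,-43,15],1],
    [[0,0,-0.037],[-1.5,-43,15],1],
    [[0,0,-0.037],[-1.5,-43,15],1],
    [[0,0,-0.037],[-1.5,-43,15],1],
    [[0,0,-0.037],[-1.5,-43,15],1],
    [[0,0,-0.037],[-1.5,-43,15],1],
    [[0,0,-0.037],[-1.5,-43,15],1],
    [[0,0,-0.037],[-1.5,-43,15],1],
    [[0,0,-0.037],[-1.5,-43,15],1],
    [[0,0,-0.037],[-1.5,-43,15],1],
    [[0,0,-0.037],[-1.5,-43,15],1]
  ]
}}

```text
clock: 2.82
position: [0.5347, -0.2176, 0.201]
ee_rot: [-0.059, 3.14, 0.001]
force: [-0.7, 0.0, -0.3]
width: 1.003
gripper_force: 0.0
```

Run:
```python
from h import *
s,R,p=tool();i=cams.camera_info("wrist");im=cams.get_image("wrist");cv2.imwrite("pics/w1raw.png",im)
np.savez("w1.npz",K=i["camera_matrix"],R=i["R"],t=i["t"]);print(p,s["ee_rot"])
B=Ro.from_euler('z',.037).apply([[x,y,.092] for x,y in [(-.064,-.006),(.064,-.006),(.064,.006),(-.064,.006)]])+[.534,-.218,0]
q=proj(i,B);print(q)
c=cv2.resize(im[60:320,220:420],None,fx=2.3,fy=2.3,interpolation=cv2.INTER_CUBIC)
cv2.polylines(c,[((q-[220,60]+.5)*2.3).round().astype(int)],True,(0,255,255),1)
cv2.imwrite("pics/w1.png",c)
```

```text
[ 0.53471196 -0.21755972  0.20101905] [-5.94417856e-02  3.14040809e+00  1.37338730e-03]
[[311.28351891 116.65408862]
 [312.05600463 261.22410313]
 [325.2209208  261.23059017]
 [326.3218206  116.67418624]]
```

View pics/w1.png

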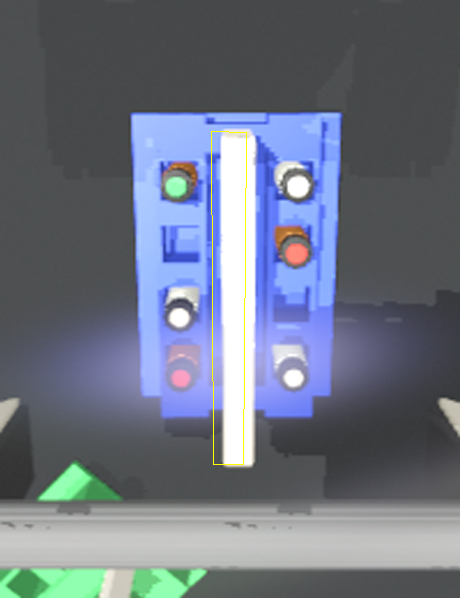

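In the crop the handle runs from (237,135) to (239,466), about 3.5 mm to +y of the predicted box with slightly more yaw. I correct for that, descend and grasp.

Request:
{"method": "drive_tool", "body": {
  "commands": [
    [[0,0,-0.008],[0,0.3,3],1],
    [[0,0,-0.008],[0,0.3,6],1],
    [[0,0,-0.008],[0,0.3,8.5],1],
    [[0,0,-0.008],[0,0.3,10.5],1],
    [[0,0,-0.008],[0,0.3,12],1],
    [[0,0,-0.008],[0,0.3,13],1],
    [[0,0,-0.008],[0,0.3,13.5],1],
    [[0,0,-0.008],[0,0.3,13.5],1],
    [[0,0,-0.008],[0,0.3,13.5],0],
    [[0,0,-0.008],[0,0.3,13.5],-0.4],
    [[0,0,-0.008],[0,0.3,13.5],-0.6],
    [[0,0,-0.008],[0,0.3,13.5],-1],
    [[0,0,-0.008],[0,0.3,13.5],-1],
    [[0,0,-0.008],[0,0.3,13.5],-1],
    [[0,0,-0.008],[0,0.3,13.5],-1],
    [[0,0,-0.008],[0,0.3,13.5],-1],
    [[0,0,-0.008],[0,0.3,13.5],-1],
    [[0,0,-0.008],[0,0.3,13.5],-1]
  ],
  "newtons": 50
}}

```text
clock: 4.37
position: [0.5339, -0.2166, 0.0657]
ee_rot: [0.068, -3.141, -0.0]
force: [-0.4, -0.0, 0.1]
width: 0.322
gripper_force: 0.0
```

Request:
{"method": "drive_tool", "body": {
  "commands": [
    [[0,0,0],[0,0.1,0],-1],
    [[0,0,0],[0,0.1,0],-1],
    [[0,0,0],[0,0.1,0],-1],
    [[0,0,0],[0,0.1,0],-1],
    [[0,0,0],[0,0.1,0],-1],
    [[0,0,0],[0,0.1,0],-1],
    [[0,0,0],[0,0.1,0],-1],
    [[0,0,0],[0,0.1,0],-1]
  ]
}}

```text
clock: 5.03
position: [0.5337, -0.2157, 0.0656]
ee_rot: [0.068, -3.141, 0.0]
force: [-0.4, 0.6, -2.9]
width: 0.124
gripper_force: 50.0
```

The handle is gripped (about 11.4 mm opening, 50 N). I lift gently and carry the tray to a point over the clear part of the deck.

Request:
{"method": "drive_tool", "body": {
  "commands": [
    [[0,0,0],[0,0.1,-0.4],-1],
    [[0,0,0],[0,0.1,-1.2],-1],
    [[0,0,0],[0,0.1,-2.4],-1],
    [[0,0,0],[0,0.1,-3.8],-1],
    [[0,0,0],[0,0.1,-5.2],-1],
    [[0,0,0],[0,0.3,-6.6],-1],
    [[0,0,0],[0,0.8,-7.9],-1],
    [[0,0,0],[0,1.7,-9],-1],
    [[0,0,0],[0,3,-9.7],-1],
    [[0,0,0],[0,4.6,-10],-1],
    [[0,0,0.005],[0,6.4,-10],-1],
    [[0,0,0.01],[0,8.4,-10],-1],
    [[0,0,0.015],[0.1,10.5,-10],-1],
    [[0,0,0.02],[0.1,12.6,-10],-1],
    [[0,0,0.025],[0.1,14.7,-10],-1],
    [[0,0,0.03],[0.1,16.8,-10],-1],
    [[0,0,0.035],[0.1,18.9,-10],-1],
    [[0,0,0.038],[0.1,21,-10],-1],
    [[0,0,0.038],[0.1,23.1,-10],-1],
    [[0,0,0.038],[0.1,25.2,-10],-1]
  ]
}}

```text
clock: 6.7
position: [0.5216, 0.0376, 0.1663]
ee_rot: [-0.009, 3.141, 0.0]
force: [0.5, 1.1, -2.8]
width: 0.125
gripper_force: 50.0
```

Request:
{"method": "drive_tool", "body": {
  "commands": [
    [[0,0,0],[0,2.1,0],-1],
    [[0,0,0],[0,4.2,0],-1],
    [[0,0,0],[0,6.3,0],-1],
    [[0,0,0],[0,8.4,0],-1],
    [[0,0,0],[0,10.5,0],-1],
    [[0,0,0],[0,12.4,0],-1],
    [[0,0,0],[0,14.1,0],-1],
    [[0,0,0],[0,15.6,0],-1],
    [[0,0,0],[0,16.8,0],-1],
    [[0,0,0],[0,17.7,0],-1],
    [[0,0,0],[0,18.2,0],-1],
    [[0,0,0],[0,18.4,0],-1],
    [[0,0,0],[0,18.4,0],-1],
    [[0,0,0],[0,18.4,0],-1]
  ]
}}

```text
clock: 7.87
position: [0.5212, 0.2192, 0.1658]
ee_rot: [0.006, -3.142, 0.001]
force: [0.0, -0.2, -3.3]
width: 0.126
gripper_force: 50.0
```

Run:
```python
from h import *
s,R,p=tool();print(p,s["ee_rot"],s["force"],s["ft_torque"],R.as_matrix().round(4))
im=cams.get_image("wrist");cv2.imwrite("pics/w2.png",cv2.resize(im[40:320,200:440],None,fx=2.1,fy=2.1,interpolation=cv2.INTER_CUBIC))
```

```text
[0.52120711 0.21917915 0.16575165] [ 6.45474416e-03 -3.14157053e+00  8.28719421e-04] [ 0.01106512 -0.19102443 -3.31633256] [-0.0142155  -0.00856052  0.01043811] [[-1.0e+00 -4.1e-03 -0.0e+00]
 [-4.1e-03  1.0e+00 -5.0e-04]
 [ 0.0e+00 -5.0e-04 -1.0e+00]]
```

View pics/w2.png

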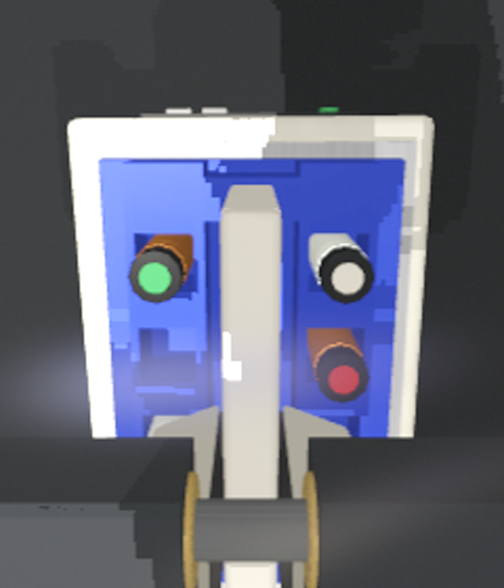

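The tray hangs level and centred over the deck, with its edges at crop 100 and 404 against the dock's 69 and 433. The vials in view are upright. I move back 12 mm and lower the tray.

Request:
{"method": "drive_tool", "body": {
  "commands": [
    [[0,0,0],[0.4,0,0.3],-1],
    [[0,0,0],[0.8,0,1],-1],
    [[0,0,0],[1.2,0,2],-1],
    [[0,0,0],[1.2,0,3],-1],
    [[0,0,0],[1.2,0,4],-1],
    [[0,0,0],[1.2,0,4.8],-1],
    [[0,0,0],[1.2,0,5.3],-1],
    [[0,0,0],[1.2,0,5.6],-1],
    [[0,0,0],[1.2,0,5.7],-1],
    [[0,0,0],[1.2,0,5.8],-1],
    [[0,0,0],[1.2,0,5.8],-1],
    [[0,0,0],[1.2,0,5.8],-1]
  ]
}}

```text
clock: 8.92
position: [0.5094, 0.2202, 0.1081]
ee_rot: [-0.008, 3.141, 0.001]
force: [-0.1, 0.2, -3.2]
width: 0.128
gripper_force: 50.0
```

Request:
{"method": "drive_tool", "body": {
  "commands": [
    [[0,0,0],[0,0,0.05],-1],
    [[0,0,0],[0,0,0.1],-1],
    [[0,0,0],[0,0,0.15],-1],
    [[0,0,0],[0,0,0.2],-1],
    [[0,0,0],[0,0,0.2],-1],
    [[0,0,0],[0,0,0.2],-1]
  ]
}}

```text
clock: 9.42
position: [0.5091, 0.2201, 0.1057]
ee_rot: [0.008, -3.142, 0.0]
force: [0.5, -0.0, -2.7]
width: 0.125
gripper_force: 50.0
```

Request:
{"method": "drive_tool", "body": {
  "commands": [
    [[0,0,0],[0,0,0.05],-1],
    [[0,0,0],[0,0,0.1],-1],
    [[0,0,0],[0,0,0.1],-1],
    [[0,0,0],[0,0,0.1],-1]
  ]
}}

```text
clock: 9.75
position: [0.5092, 0.2202, 0.1053]
ee_rot: [-0.008, 3.141, 0.001]
force: [-1.7, 0.2, 6.9]
width: 0.126
gripper_force: 50.0
```

On the deck, pressing about 10 N. I ease off slightly and slide in.

Request:
{"method": "drive_tool", "body": {
  "commands": [
    [[0,0,0],[0,0,-0.04],-1],
    [[0,0,0],[-0.2,0,-0.04],-1],
    [[0,0,0],[-0.6,0,-0.04],-1],
    [[0,0,0],[-1.2,0,-0.04],-1],
    [[0,0,0],[-1.8,0,-0.04],-1],
    [[0,0,0],[-2.4,0,-0.04],-1],
    [[0,0,0],[-3,0,-0.04],-1],
    [[0,0,0],[-3.6,0,-0.04],-1],
    [[0,0,0],[-4,0,-0.04],-1],
    [[0,0,0],[-4,0,-0.04],-1]
  ]
}}

```text
clock: 10.58
position: [0.5511, 0.2202, 0.1054]
ee_rot: [-0.007, 3.14, 0.001]
force: [2.4, 0.8, 2.3]
width: 0.128
gripper_force: 50.0
```

Request:
{"method": "drive_tool", "body": {
  "commands": [
    [[0,0,0],[-0.4,0,-0.01],-1],
    [[0,0,0],[-0.9,0,-0.01],-1],
    [[0,0,0],[-1.4,0,-0.01],-1],
    [[0,0,0],[-1.9,0,-0.01],-1],
    [[0,0,0],[-2.4,0,-0.01],-1],
    [[0,0,0],[-2.9,0,-0.01],-1],
    [[0,0,0],[-3.4,0,-0.01],-1],
    [[0,0,0],[-3.8,0,-0.01],-1],
    [[0,0,0],[-4,0,-0.01],-1],
    [[0,0,0],[-4,0,-0.01],-1]
  ]
}}

```text
clock: 11.42
position: [0.59, 0.2205, 0.1054]
ee_rot: [-0.008, 3.141, 0.0]
force: [-1.9, 0.3, 4.7]
width: 0.128
gripper_force: 50.0
```

Request:
{"method": "drive_tool", "body": {
  "commands": [
    [[0,0,0],[-0.4,0,-0.01],-1],
    [[0,0,0],[-0.9,0,-0.01],-1],
    [[0,0,0],[-1.4,0,-0.01],-1],
    [[0,0,0],[-1.9,0,-0.01],-1],
    [[0,0,0],[-2.4,0,-0.01],-1],
    [[0,0,0],[-2.9,0,-0.01],-1],
    [[0,0,0],[-3.4,0,-0.01],-1],
    [[0,0,0],[-3.9,0,-0.01],-1],
    [[0,0,0],[-4.4,0,-0.01],-1],
    [[0,0,0],[-4.8,0,-0.01],-1],
    [[0,0,0],[-5,0,-0.01],-1],
    [[0,0,0],[-5,0,-0.01],-1]
  ]
}}

```text
clock: 12.42
position: [0.6401, 0.2206, 0.1054]
ee_rot: [-0.008, 3.141, 0.0]
force: [-0.3, 0.1, 4.1]
width: 0.126
gripper_force: 50.0
```

Deep in the slot with no side force. I creep forward to the back stop.

Request:
{"method": "drive_tool", "body": {
  "commands": [
    [[0,0,0],[-0.3,0,0],-1],
    [[0,0,0],[-0.6,0,0],-1],
    [[0,0,0],[-0.9,0,0],-1],
    [[0,0,0],[-1.1,0,0],-1],
    [[0,0,0],[-1.3,0,0],-1],
    [[0,0,0],[-1.4,0,0],-1],
    [[0,0,0],[-1.4,0,0],-1]
  ]
}}

```text
clock: 13.0
position: [0.6536, 0.2208, 0.1054]
ee_rot: [-0.008, 3.141, 0.0]
force: [-0.8, 0.2, 3.7]
width: 0.124
gripper_force: 50.0
```

Request:
{"method": "drive_tool", "body": {
  "commands": [
    [[0,0,0],[-0.1,0,0],-1],
    [[0,0,0],[-0.2,0,0],-1],
    [[0,0,0],[-0.3,0,0],-1],
    [[0,0,0],[-0.3,0,0],-1]
  ]
}}

```text
clock: 13.33
position: [0.6565, 0.2208, 0.1055]
ee_rot: [-0.008, 3.141, 0.0]
force: [-2.1, 0.8, 4.8]
width: 0.125
gripper_force: 50.0
```

Request:
{"method": "drive_tool", "body": {
  "commands": [
    [[0,0,0],[-0.1,0,0],-1],
    [[0,0,0],[-0.2,0,0],-1],
    [[0,0,0],[-0.2,0,0],-1]
  ]
}}

```text
clock: 13.58
position: [0.6574, 0.2207, 0.1054]
ee_rot: [0.008, -3.14, 0.0]
force: [-7.1, -1.5, 9.1]
width: 0.127
gripper_force: 50.0
```

Back stop found at TCP x of about 0.657. I back off 1 mm and feel for the left rail.

Request:
{"method": "drive_tool", "body": {
  "commands": [
    [[0,0,0],[0.1,0,-0.03],-1],
    [[0,0,0],[0.1,0.1,-0.03],-1],
    [[0,0,0],[0.1,0.2,-0.03],-1],
    [[0,0,0],[0.1,0.2,-0.03],-1]
  ]
}}

```text
clock: 13.92
position: [0.6573, 0.2223, 0.1055]
ee_rot: [-0.007, 3.142, -0.001]
force: [-1.1, -2.3, 1.9]
width: 0.125
gripper_force: 50.0
```

Request:
{"method": "drive_tool", "body": {
  "commands": [
    [[0,0,0],[0,0.05,0],-1],
    [[0,0,0],[0,0.1,0],-1],
    [[0,0,0],[0,0.1,0],-1]
  ]
}}

```text
clock: 14.17
position: [0.6572, 0.2241, 0.1054]
ee_rot: [-0.008, 3.141, 0.0]
force: [-0.0, -2.2, -0.6]
width: 0.127
gripper_force: 50.0
```

```bash
python3 -c "
from h import *
s=readout.observe();print(s['position'],s['force'],s['ft_torque'],s['ee_rot'])"
```

```text
[0.65722023 0.2241012  0.10544299] [-0.0266295  -2.15620156 -0.60237324] [-0.29569574 -0.08843147 -0.00718766] [-8.25585287e-03  3.14130234e+00  3.09909741e-04]
```

Request:
{"method": "drive_tool", "body": {
  "commands": [
    [[0,0,0],[0,0.05,0],-1],
    [[0,0,0],[0,0.1,0],-1],
    [[0,0,0],[0,0.1,0],-1],
    [[0,0,0],[0,0.1,0],-1]
  ]
}}

```text
clock: 14.5
position: [0.6571, 0.225, 0.1054]
ee_rot: [-0.008, 3.142, 0.0]
force: [-0.1, -1.1, -1.7]
width: 0.132
gripper_force: 50.0
```

```bash
python3 -c "
from h import *
s=readout.observe();print(s['position'],s['force'],s['ft_torque'],s['ee_rot'])"
```

```text
[0.65706159 0.22498942 0.1054355 ] [-0.06094574 -1.11284312 -1.72175042] [-0.19295909 -0.18529356  0.0307508 ] [-8.43020706e-03  3.14157821e+00  1.06557532e-04]
```

Request:
{"method": "drive_tool", "body": {
  "commands": [
    [[0,0,0],[0,0.05,0.01],-1],
    [[0,0,0],[0,0.1,0.01],-1],
    [[0,0,0],[0,0.1,0.01],-1],
    [[0,0,0],[0,0.1,0.01],-1]
  ]
}}

```text
clock: 14.83
position: [0.6571, 0.2253, 0.1056]
ee_rot: [-0.007, 3.142, -0.001]
force: [0.3, -3.3, 0.1]
width: 0.127
gripper_force: 50.0
```

```bash
python3 -c "
from h import *
s=readout.observe();print(s['position'],s['force'],s['ft_torque'],s['ee_rot'])"
```

```text
[0.65714925 0.22528264 0.10557068] [ 0.25874042 -3.31688248  0.07601184] [-0.73836243 -0.06819341  0.06815909] [-7.41561212e-03  3.14150274e+00 -8.57575189e-04]
```

Request:
{"method": "drive_tool", "body": {
  "commands": [
    [[0,0,0],[0,0.05,0],-1],
    [[0,0,0],[0,0.1,0],-1],
    [[0,0,0],[0,0.1,0],-1],
    [[0,0,0],[0,0.1,0],-1]
  ]
}}

```text
clock: 15.17
position: [0.6573, 0.2258, 0.1058]
ee_rot: [-0.007, 3.141, -0.002]
force: [0.5, -5.5, 1.8]
width: 0.122
gripper_force: 50.0
```

```bash
python3 -c "
from h import *
s=readout.observe();print(s['position'],s['force'],s['ft_torque'],s['ee_rot'])"
```

```text
[0.65726763 0.22581687 0.10576127] [ 0.53818573 -5.46974036  1.75524451] [-1.30492043  0.04440494  0.14242023] [-7.11208017e-03  3.14135674e+00 -1.67106119e-03]
```

Request:
{"method": "drive_tool", "body": {
  "commands": [
    [[0,0,-0.002],[0,0,0],-1],
    [[0,0,-0.004],[0,0,0],-1],
    [[0,0,-0.004],[0,0,0],-1],
    [[0,0,-0.004],[0,0,0],-1]
  ]
}}

```text
clock: 15.5
position: [0.6574, 0.2258, 0.1058]
ee_rot: [-0.013, 3.141, -0.001]
force: [1.3, -4.7, 1.7]
width: 0.125
gripper_force: 50.0
```

```bash
python3 -c "
from h import *
s=readout.observe();print(s['position'],s['force'],s['ft_torque'],s['ee_rot'])"
```

```text
[0.65735174 0.22584466 0.10578565] [ 1.31307091 -4.65900447  1.74061449] [-1.24291096  0.01511972  0.092062  ] [-1.32501080e-02  3.14116649e+00 -1.48783201e-03]
```

Request:
{"method": "drive_tool", "body": {
  "commands": [
    [[0,0,-0.003],[0,0,0],-1],
    [[0,0,-0.006],[0,0,0],-1],
    [[0,0,-0.006],[0,0,0],-1],
    [[0,0,-0.006],[0,0,0],-1]
  ]
}}

```text
clock: 15.83
position: [0.6574, 0.2259, 0.1058]
ee_rot: [-0.022, 3.141, -0.001]
force: [0.0, -5.5, 1.8]
width: 0.125
gripper_force: 50.0
```

```bash
python3 -c "
from h import *
s=readout.observe();print(s['position'],s['force'],s['ft_torque'],s['ee_rot'])"
```

```text
[0.65736283 0.2258519  0.10576741] [ 0.01835452 -5.4699676   1.78684723] [-1.2189945  -0.03936928 -0.04457246] [-2.23279000e-02  3.14111733e+00 -1.39541020e-03]
```

Torque about z is near zero and changes sign here, so the tray lies flush. I ease the yaw back slightly and press forward.

Request:
{"method": "drive_tool", "body": {
  "commands": [
    [[0,0,0.002],[-0.05,0.02,0],-1],
    [[0,0,0.002],[-0.1,0.04,0],-1],
    [[0,0,0.002],[-0.15,0.05,0],-1],
    [[0,0,0.002],[-0.15,0.05,0],-1],
    [[0,0,0.002],[-0.15,0.05,0],-1]
  ],
  "newtons": 60
}}

```text
clock: 16.25
position: [0.6575, 0.2258, 0.1057]
ee_rot: [0.019, -3.139, 0.003]
force: [-5.0, -6.4, 5.9]
width: 0.127
gripper_force: 60.0
```

```bash
python3 -c "
from h import *
s=readout.observe();print(s['position'],s['force'],s['ft_torque'],s['ee_rot'])"
```

```text
[0.65753783 0.22576401 0.10572431] [-5.04816308 -6.37291916  5.92149792] [-1.70586782  1.12301934  0.07209478] [ 1.89678391e-02 -3.13926677e+00  2.84334943e-03]
```

Request:
{"method": "drive_tool", "body": {
  "commands": [
    [[0,0,0],[-0.06,0.02,0],-1],
    [[0,0,0],[-0.12,0.05,0],-1],
    [[0,0,0],[-0.15,0.07,0],-1],
    [[0,0,0],[-0.15,0.07,0],-1],
    [[0,0,0],[-0.15,0.07,0],-1]
  ]
}}

```text
clock: 16.67
position: [0.6576, 0.2258, 0.1057]
ee_rot: [0.019, -3.136, 0.004]
force: [-11.5, -9.6, 11.3]
width: 0.127
gripper_force: 60.0
```

Run:
```python
from h import *
s=readout.observe();print(s['position'],s['force'],s['ft_torque'],s['ee_rot'])
a=cams.get_image("wrist");b=cams.get_image("scene")
a=cv2.resize(a[60:320,200:440],(400,433),interpolation=cv2.INTER_CUBIC)
b=cv2.resize(b[130:238,325:425],(400,432),interpolation=cv2.INTER_CUBIC)
cv2.imwrite("pics/f0.png",np.hstack([a[:432],b]))
s=readout.observe();print(s['position'],s['force'])
```

```text
[0.65756696 0.22579308 0.10573294] [-11.52018463  -9.63127315  11.30346499] [-2.14623926  2.41678932  0.059066  ] [ 0.01866396 -3.13633407  0.00436109]
[0.65758548 0.22575557 0.10571797] [-12.31418993  -9.86458977  12.34483834]
```

View pics/f0.png

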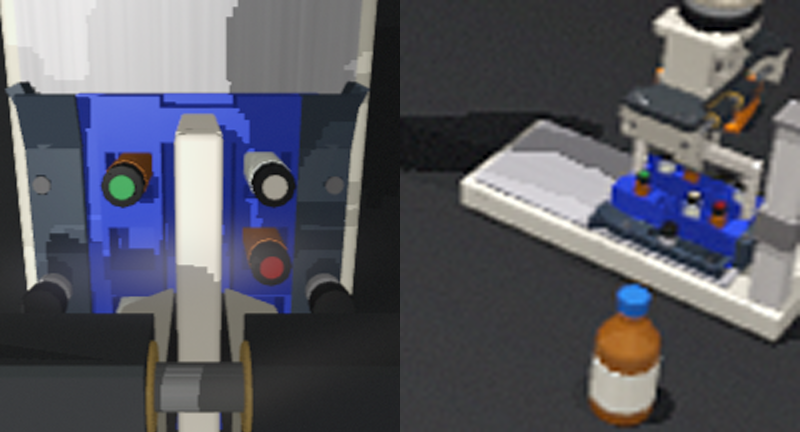

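The tray is under both lips with its rear edge at the flare front (left panel, row 95), which is where home puts it. Three vials show from above and the others look upright in the scene view (right panel). Forces are about 12 N and 10 N. The tool leans roughly 5 mrad under the push, so I correct that to keep the tray flat.

Request:
{"method": "drive_tool", "body": {
  "commands": [
    [[-0.001,-0.002,0],[0,0,0],-1],
    [[-0.002,-0.004,0],[0,0,0],-1],
    [[-0.003,-0.005,0],[0,0,0],-1],
    [[-0.003,-0.005,0],[0,0,0],-1],
    [[-0.003,-0.005,0],[0,0,0],-1]
  ]
}}

```text
clock: 17.18
position: [0.6576, 0.2258, 0.1057]
ee_rot: [0.019, -3.142, -0.0]
force: [-11.6, -9.1, 11.4]
width: 0.124
gripper_force: 60.0
```

Run:
```python
from h import *
s,R,p=tool();print(p,s['force'],s['ft_torque'],R.as_matrix().round(4))
```

```text
[0.65764064 0.22581004 0.10569435] [-11.57024833  -9.05405659  11.37310467] [-2.14374001  2.3047041   0.0472521 ] [[-9.999e-01 -1.190e-02 -0.000e+00]
 [-1.190e-02  9.999e-01  3.000e-04]
 [ 0.000e+00  3.000e-04 -1.000e+00]]
```

Orientation is vertical again with the forces held. One numeric check: has the tray pitched in the grip compared with when it hung free? I compare the blue rear edge and bar end rows.

Run:
```python
from h import *
w=cv2.resize(cv2.imread("pics/w2.png"),(240,280),interpolation=cv2.INTER_AREA).astype(int)
n=cams.get_image("wrist").astype(int); cv2.imwrite("pics/f1raw.png",n); n=n[40:320,200:440]
def edge(im,u0,u1):
    p=(im[:,u0:u1,0]-im[:,u0:u1,2]).mean(1); p=np.interp(np.arange(50,110,.1),np.arange(len(p)),p); return 50+.1*np.argmax(p>60)
for nm,im in(("hang",w),("now",n)):
    print(nm,[round(edge(im,u,u+8)+40,1) for u in(60,70,80,142,152,165)])
    p=im[:,112:124].sum(2).mean(1);print(p[82:100:1].round().astype(int))
s=readout.observe();print(s['force'])
```

```text
hang [np.float64(115.2), np.float64(115.3), np.float64(115.3), np.float64(115.1), np.float64(115.1), np.float64(115.1)]
[273 261 292 325 326 346 515 545 543 544 544 545 545 545 545 545 545 549]
now [np.float64(115.2), np.float64(115.3), np.float64(115.2), np.float64(115.1), np.float64(115.2), np.float64(115.1)]
[218 188 339 392 396 396 433 429 431 432 433 432 433 433 433 416 402 442]
[-11.35106997  -9.39503351  11.17976906][ WARN:0@0.421] global loadsave.cpp:1063 imwrite_ Unsupported depth image for selected encoder is fallbacked to CV_8U.
```

The tray has not shifted in the hand: the edges are identical. I check the dock's yaw more precisely from its long outer edges in the first wrist picture, to be sure it is flush.

Run:
```python
from ov import *
from cell import cams
def sub(p,th):
    k=np.argmax(p>th); return k-1+(th-p[k-1])/(p[k]-p[k-1])
def fit(im,i,r0,r1,c,nm):
    out=[]
    g=im.max(2).astype(float)
    for side in(-1,1):
        P=[]
        for v in range(r0,r1):
            row=g[v,c-75:c] if side<0 else g[v,c:c+75][::-1]
            k=sub(row,120); u=c-75+k if side<0 else c+74-k
            P.append(ray(i,u,v,.04)[:2])
        P=np.array(P);f=np.polyfit(P[:,0],P[:,1],1);r=P[:,1]-np.polyval(f,P[:,0])
        k=abs(r)<.001;f=np.polyfit(P[k,0],P[k,1],1);out.append(f);print(nm,side,f,k.sum(),len(k),r.std())
    print("yaw",(out[0][0]+out[1][0])/2,"centre y at .65",np.polyval((out[0]+out[1])/2,.65))
fit(cv2.imread("pics/w0.png"),i,110,190,325,"w0")
it=cams.camera_info("top");im=cv2.imread("pics/top0.png")
fit(im,it,160,228,254,"top")
```

```text
w0 -1 [0.01155256 0.13898308] 80 80 0.00017171043299553506
w0 1 [0.01399337 0.28598308] 80 80 0.0001581657960897491
yaw 0.012772964462764963 centre y at .65 0.2207855046445295Traceback (most recent call last):
  File "<stdin>", line 19, in <module>
  File "<stdin>", line 15, in fit
    raise TypeError("expected non-empty vector for x")
TypeError: expected non-empty vector for x
```

Dock yaw measures 0.0128 and the tool is at 0.0119, so I make a last 1 mrad correction.

Request:
{"method": "drive_tool", "body": {
  "commands": [
    [[0,0,-0.001],[0,0,0],-1],
    [[0,0,-0.001],[0,0,0],-1],
    [[0,0,-0.001],[0,0,0],-1],
    [[0,0,-0.001],[0,0,0],-1],
    [[0,0,-0.001],[0,0,0],-1],
    [[0,0,-0.001],[0,0,0],-1]
  ]
}}

```text
clock: 17.73
position: [0.6576, 0.2258, 0.1057]
ee_rot: [0.02, -3.142, -0.0]
force: [-11.2, -8.8, 11.3]
width: 0.121
gripper_force: 60.0
```

Run:
```python
from h import *
s,R,p=tool();print(p,s['force'],s['ft_torque'],R.as_matrix().round(4),s['gripper_force'])
if -25<s['force'][0]<-6 and -20<s['force'][1]<-5: print(job.sign_off())
```

```text
[0.65764911 0.22582879 0.10570646] [-11.15436277  -8.84377196  11.26746232] [-2.16281585  2.32748518 -0.02488884] [[-9.999e-01 -1.290e-02 -0.000e+00]
 [-1.290e-02  9.999e-01  3.000e-04]
 [ 0.000e+00  3.000e-04 -1.000e+00]] 60.00315248966217
the job is handed in; nothing more can be done
None
```

The job is handed in at about 18 s: the small blue tray is home in the slot, held at about 11 N against the back stop and 9 N against the left rail, lined up with the rail to within measurement error, with no sign of tipping or a spilled vial.

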